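# Put the spice jar away in the sliding-cover box

## Robot

A 6-joint arm with a two-finger parallel gripper is mounted at the origin on a cart in front of the work surface, level with it; the furniture and walls round the work are solid. World frame = base frame: x ahead of the robot, y to its left, z up, the work surface at z = 0. Lengths are in m, angles in rad, forces in N, time in s.
With the tool pointing down it reaches from about 0.425 to 0.95 m from the base axis. Payload 3.5 kg.
Tool frame: the origin (TCP) lies midway between the tips of the shut fingers; the grasp point (between the pads) lies 19 mm behind it (bot.grip_point_offset is the distance from the TCP to the grasp point, in m); z points along the fingers, y is the line along which they close (so a half turn about z gives the same grasp; the last joint's range is limited). The gripper opens to 85 mm and grips with 20 to 120 N. Pads are 22 mm wide; open, the fingers measure 114 mm over their backs; the gripper's body (76 mm by 85 mm) begins 54 mm behind the grasp point. The pads swing forward as they close: fully open they stand 13 mm farther back than shut.
Start: joints at [1.026, 0.286, 1.577, -0, 1.279, -0.15], TCP at [0.26, 0.623, 0.231] pointing down, gripper open.
Joint ranges: [-2.77, 2.77], [-0.9, 2.22], [0.21, 2.48], [-1.53, 4.67], [0.24, 2.81], [-2.84, 2.84]. Speed limits (rad/s): [2.79, 2.79, 3.14, 3.14, 3.14, 3.14].

## Interface

Orientations are given as a rotation vector (axis times angle).
In Python, from plant import bot, grab_frame, camera_params, spot_in, silhouettes gives the robot as it stands.
- The arm moves only by the shell command python3 -m crank 'ROWS'. ROWS is JSON, a list of rows, each an object of numbers: "dx", "dy", "dz": the shift along the tool's x, y, z normalised to -1 to 1, where 1 is 0.3 m; "wx", "wy", "wz": the turn, a rotation vector about the tool's x, y, z normalised to -1 to 1, where 1 is 2 pi rad; "hand": the opening in per cent of the stroke, from 0 (shut) to 100 (fully open). In form: [{"dx": .., "dy": .., "dz": .., "wx": .., "wy": .., "wz": .., "hand": ..}, ...]. A call has 1 to 12 rows; each row is the pose to reach, as a shift and turn from the pose commanded when the call began, along the tool's axes at that moment, turning the shorter way round; what a row does not reach only later rows make up. A row lasts 1/8 s, in which the tool goes at most 62.5 mm and 10.7 degrees, less where a joint would pass 70% of its speed; a pose out of reach is approached as far as the arm can. A call with a number of a shift or a turn outside -1 to 1 is refused whole. A call with a gripper value outside its range is refused whole. The fingers move at their own pace and stop on an object; the grip force is fixed at half the most. Time passes only in rows, so rows that repeat a pose let the fingers close. It gives the time, the measured TCP pose, the force, the opening and the grip force at its end, in the units of the state.
- bot.get_obs(): the state, without advancing time (a new reading comes with each control period).
- grab_frame(name): name is "side" or "top"; returns the picture (480x640x3 uint8, red, green, blue); there is no depth.
- camera_params(name): a dict with "fx", "fy", "cx", "cy" (pixels), "dist" ([k1, k2, p1, p2, k3] as OpenCV has them; the pictures are not rectified), "rvec" (rotation vector, rad) and "tvec" (3), from world to camera coordinates, as OpenCV has them. Camera axes: x right, y down, z forward; pixel columns grow to the right and rows downward; lengths in m; the calibration is good to about 2 mm. A picture is of the moment at which its call begins. camera_params takes no time and is no camera call.
- bot.sign_off(): hands the job in; it is judged then, once.
Trained networks look in the newest picture that a camera, given by its name, has taken for a name from the list of things; names that differ only in an ending like _2 or _b are one class to them, and where a whole thing is asked for, a point or a joint stands for the part that bears it (a point fixed in the world has none). Each returns a list of dicts, best first, with "confidence" (0 to 1); they miss things now and then, are a little off and sometimes report something else, mostly with a low value. They report only what shows in the picture. A call takes as long as a camera call.
- spot_in(camera, thing): "centre" ([column, row] in pixels, amid what is visible of it).
- silhouettes(camera, thing): "mask" (480x640 bool, what is visible of it) and "centre" ([column, row] in pixels, amid what is visible of it).
The state is a dict: "time_s": time; "joint_pos": joint angles; "joint_velocities": joint speeds; "joint_torque": joint torques, N m; "eef_pos": TCP position; "tool_rot": TCP orientation; "force": force on the tool from outside, world axes, zero at the start; "torque": the same for the moment, N m; "grip_width": finger opening in m; "finger_force": force on a finger pad.
Only numpy, scipy, OpenCV 4.12 (cv2) and the standard library are available. Lean on these libraries where they do the work, as an engineer would, in place of code of your own. Each camera call takes 0.05 s, during which the arm holds its last target. There are 200 camera calls.

## Task

Slide the cover of the wooden box all the way back, take the spice jar from the sloping stand and lower it gently, without dropping it, onto the liner in the box so that it lies flat inside, then slide the cover fully shut over it. The box is padded to an unknown height, so feel for the liner. Leave the dropper bottle in its bay and everything else where it stands.

Things in the scene. Friction and masses are not known exactly. Their poses are not given: they have to be found in the camera images.
- spice_box: Fixed light-wood box with a sliding cover; outside 150 (its x) x 118 (its y) x 75 mm high, thin runners along the two x ends up to 86 mm. Origin: centre of its underside, on the counter; z up. The well inside is 132 mm (x) by 100 mm (y), walls 9 mm. Its floor is a flat cork liner of unknown height: its top lies 15 to 30 mm above the counter. It bears the jar, and packs down slowly if pushed with over 8 N.
- cover (a joint): Travel of the sliding cover in m: 0 fully shut, 0.112 fully back. It slides level along the box's +y, so the open cover sticks out beyond the box's +y side at 76 to 82 mm height. It may start up to 45 mm ajar. It drags with about 2.5 N and stays where left.
- cover_pull (a point): Centre of the darker wooden grip bar on the middle of the cover: 50 mm along the box's x, 12 mm thick along the box's y, standing 26 mm above the cover (82 to 108 mm above the counter; this point is 94.5 mm up). Moves with the cover; at x = y = 0 of the box when shut. Same axes as the box.
- stand: Fixed dark-wood stand, 150 mm wide (its y), 93 deep, 84 high; origin on the counter, z up. Its board rises at 35 degrees from the low lip (its -x, facing to the robot's right, turned up to 25 degrees towards the robot) to its high side (+x). Two bays at y = +40 and -40 mm, where bottles lie foot against the lip. 12 mm rails, 46 mm apart, hold a bottle only at its ends (lowest 22 mm, above 88 mm up the slope); its middle is free.
- jar_center (a point): Centre of the spice jar to be put away: a plain round jar 41 mm in diameter and 105 mm long, dark cap, about 0.11 kg. It lies on the slope in one of the two bays. z runs along the jar from foot to cap (here 35 degrees above level, cap towards the stand's high side); the board is 20.5 mm below this point, square to the slope.
- dropper_center (a point): Centre of the lower body of the dropper bottle in the other bay: amber, slimmer (33 mm), 102 mm long in all, ending in a thin rubber bulb. This point is 35 mm up from its foot; z runs from foot to bulb. Leave it there.
- stirrer_tin: Tumbler of wooden stirrers, 69 mm diameter, 140 mm high; origin at the centre of its underside. Leave alone.
- carton: Upright folding carton 39 x 85 x 125 mm high; origin at the centre of its underside. Leave alone.
- espresso_cup: White espresso cup with handle, 61 x 82 x 58 mm high; origin under its middle. Leave alone.
- standing_jar: Another spice jar, 41 mm diameter, 105 mm high, which stands upright at the back of the counter. Not the one to be put away; leave alone.

How it is judged:
On the way, in this order (a step that is already met when the one before it is completed fails the run):
1. the cover is slid back at least 95 mm (value of joint cover above 0.095 m), for 0.2 s.
2. the spice jar lies flat in the open box, let go (x of jar_center in the frame of spice_box between -0.02 and 0.02 m and y of jar_center in the frame of spice_box between -0.034 and 0.034 m and z of jar_center in the frame of spice_box between 0.022 and 0.058 m and angle between jar_center's own z axis and vertical between 1.42 and 1.72 rad and value of joint cover above 0.08 m and contact force between the fingers and spice_jar below 0.1 N), for 0.2 s.
At the end, for the whole second after the job is handed in: The cover is shut to within 5 mm, the spice jar lies flat (within 8 degrees) at rest inside the box, and the dropper bottle and the other things are within 30 mm of where they started (value of joint cover below 0.005 m and x of jar_center in the frame of spice_box between -0.02 and 0.02 m and y of jar_center in the frame of spice_box between -0.034 and 0.034 m and z of jar_center in the frame of spice_box between 0.022 and 0.058 m and angle between jar_center's own z axis and vertical between 1.42 and 1.72 rad and linear speed of spice_jar below 0.02 m/s and distance of each of dropper_center, stirrer_tin, carton, espresso_cup, standing_jar from where it was at the start of the episode below 0.03 m); the robot touches nothing.
It fails at once if the jar strikes or is pressed on the box, liner or cover with more than 30 N (contact force between spice_jar and spice_box above 30 N).
It fails at once if the jar is let fall into the box (it moves faster than 0.4 m/s there, out of the fingers, as after a drop of about 10 mm) (z of jar_center in the frame of spice_box below 0.09 m and x of jar_center in the frame of spice_box between -0.06 and 0.06 m and y of jar_center in the frame of spice_box between -0.05 and 0.05 m and contact force between the fingers and spice_jar below 0.1 N and linear speed of spice_jar above 0.4 m/s).
It fails at once if a bystander is moved more than 30 mm or tipped over (distance of any of dropper_center, stirrer_tin, carton, espresso_cup, standing_jar from where it was at the start of the episode above 0.03 m or angle between any of stirrer_tin, carton, espresso_cup, standing_jar's own z axis and vertical above 0.5 rad).
It also fails if it takes over 61 s, if anything falls off the work surface, if the arm or the gripper's body presses on something with over 40 N, if the wrist force passes 120 N, or if a joint passes its speed limit or range.

## Working session

There is one attempt and no reset: what is moved stays moved. The work goes in short steps, Python scripts to look and compute and a shell command to move; the robot and the scene stay as the last step left them, time stands still between calls to the robot, and variables do not carry over. Pictures are saved under pics/ and viewed, at most 10 in all, crops included, and the job is handed in when it is done.

```bash
mkdir -p pics; ls
python3 - <<'E'
from plant import bot, grab_frame, camera_params, spot_in, silhouettes
import cv2,numpy as np
for c in ("side","top"):
    im=grab_frame(c); cv2.imwrite(f"pics/{c}0.png",im[:,:,::-1])
    p=camera_params(c); R=cv2.Rodrigues(np.array(p["rvec"]))[0]
    print(c,p["fx"],p["dist"],"cam pos",-R.T@np.array(p["tvec"]),R[2])
    for t in ("spice_box","cover_pull","stand","jar_center","dropper_center","stirrer_tin","carton","espresso_cup","standing_jar"):
        print(t,[(np.round(d["centre"],1).tolist(),round(d["confidence"],2)) for d in spot_in(c,t)[:2]])
print(bot.get_obs())
E
```

```text
pics
side 485.87009810771116 [0.01978 0.      0.      0.      0.     ] cam pos [0.44260763 0.66097849 0.63109522] [ 0.08373826 -0.7648274  -0.63876987]
spice_box [([352.6, 217.7], 0.95)]
cover_pull [([352.5, 205.7], 0.63)]
stand [([337.9, 361.6], 0.79)]
jar_center [([368.0, 334.3], 0.75)]
dropper_center [([317.7, 323.6], 0.9)]
stirrer_tin [([294.9, 170.6], 0.61), ([279.5, 208.6], 0.26)]
carton [([277.2, 211.8], 0.56)]
espresso_cup [([275.2, 263.0], 0.81)]
standing_jar [([258.2, 298.6], 0.83), ([355.8, 207.7], 0.58)]
top 594.9368367036284 [-0.01154761  0.          0.          0.          0.        ] cam pos [0.33045562 0.0087668  0.96791872] [ 0.20292649  0.02180824 -0.97895109]
spice_box [([404.7, 281.8], 0.9)]
cover_pull [([401.7, 280.4], 0.69)]
stand [([200.8, 259.1], 0.88)]
jar_center [([200.7, 288.8], 0.75)]
dropper_center []
stirrer_tin [([473.1, 199.4], 0.55)]
carton [([400.7, 193.7], 0.55)]
espresso_cup [([325.8, 193.2], 0.79), ([406.9, 285.1], 0.51)]
standing_jar [([262.6, 176.7], 0.96)]
{'time_s': 1.0, 'joint_pos': array([ 1.02598974e+00,  2.86243612e-01,  1.57670094e+00, -2.78504165e-05,
        1.27863236e+00, -1.50005842e-01]), 'joint_velocities': array([-0.00141536,  0.00093785,  0.00068659,  0.00237815,  0.00032708,
        0.00095268]), 'joint_torque': array([ 3.87460323e-04, -4.05984700e+01, -2.92943108e+01, -1.79737049e-04,
        6.03482458e-04, -1.60240324e-05]), 'eef_pos': array([0.25959193, 0.62306193, 0.23136199]), 'tool_rot': array([6.16113508e-01, 3.08055471e+00, 8.98366165e-06]), 'force': array([ 0.80269828,  0.10583405, -0.97453317]), 'torque': array([-0.01797632, -0.05928366,  0.02476642]), 'finger_force': 0.0, 'grip_width': 0.0855726658578401}
```

View pics/side0.png

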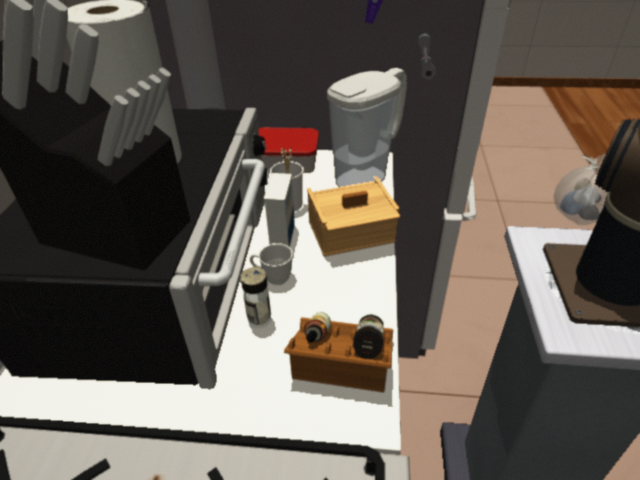

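View pics/top0.png

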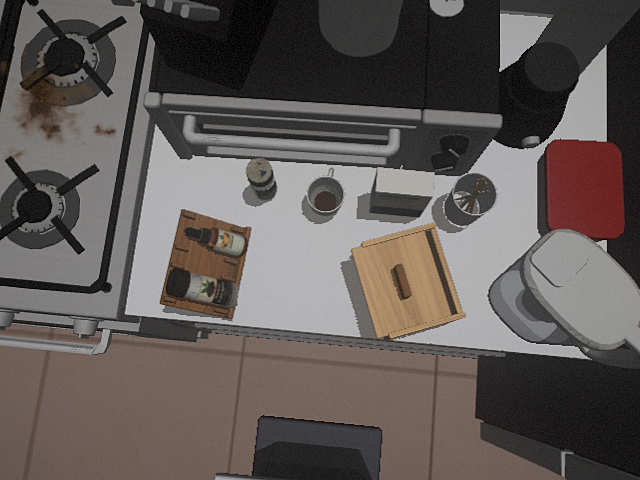

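Run:
```python
import cv2,numpy as np
t=cv2.imread("pics/top0.png");s=cv2.imread("pics/side0.png")
r=lambda a:cv2.resize(a,(400,300),interpolation=cv2.INTER_CUBIC)
cv2.imwrite("pics/c0.png",np.vstack([np.hstack([r(t[215:350,325:505]),r(t[200:335,120:300])]),np.hstack([r(s[165:270,285:425]),r(s[290:395,275:415])])]))
```

```text
(no output)
```

View pics/c0.png

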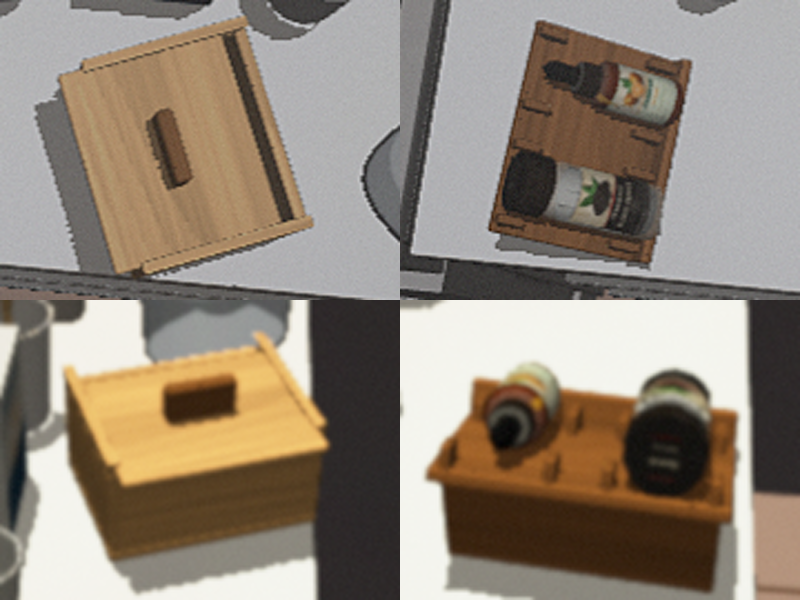

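```bash
cat > h.py <<'E'
from plant import bot, grab_frame, camera_params, spot_in, silhouettes
import cv2,numpy as np
from scipy.optimize import minimize,least_squares
from scipy.spatial.transform import Rotation as Ro
P={c:camera_params(c) for c in("side","top")}
def proj(c,X):
    p=P[c];K=np.array([[p["fx"],0,p["cx"]],[0,p["fy"],p["cy"]],[0,0,1.]])
    return cv2.projectPoints(np.array(X,float).reshape(-1,3),np.array(p["rvec"]),np.array(p["tvec"]),K,np.array(p["dist"]))[0][:,0]
def tri(a,b,x0=(.4,0,.1)):
    r=least_squares(lambda X:np.r_[proj("top",X)[0]-a,proj("side",X)[0]-b],x0);return r.x,np.sqrt(np.mean(r.fun**2))
def hullmask(c,X):
    m=np.zeros((480*4,640*4),np.uint8);h=cv2.convexHull((proj(c,X)*4+1.5).round().astype(np.int32));cv2.fillConvexPoly(m,h,1)
    return cv2.resize(m.astype(np.float32),(640,480),interpolation=cv2.INTER_AREA)
def cyl(pos,ax,r,l0,l1):
    ax=np.array(ax)/np.linalg.norm(ax);u=np.cross(ax,[0,0,1]);u/=np.linalg.norm(u);v=np.cross(ax,u)
    t=np.linspace(0,2*np.pi,24)
    return np.vstack([pos+ax*l+r*(np.cos(t)[:,None]*u+np.sin(t)[:,None]*v) for l in(l0,l1)])
E
python3 - <<'E'
from h import *
grab_frame("side");grab_frame("top")
# box
L=[("top",435.3,224,75,-59,86),("top",465.4,314.9,-75,-59,86),("top",362.4,245.6,75,59,86),("top",388,337.4,-75,59,86),
("side",308.8,189.5,75,-59,86),("side",327,224,75,59,86),("side",376.7,178.3,-75,-59,86),("side",324.2,254.3,75,59,0),("side",396.3,241.3,-75,59,0)]
def f(q):
    R=Ro.from_euler("z",q[2]).as_matrix();r=[]
    for c,u,v,*X in L: r+=list(proj(c,R@(np.array(X)/1e3)+[q[0],q[1],0])[0]-[u,v])
    return np.array(r)
s=least_squares(f,[.4,-.1,.25],loss="soft_l1");q=s.x;print("box",q,np.degrees(q[2]),f(q).reshape(-1,2).round(1).tolist())
b,e=tri([401.7,280.4],[352.5,205.7]);R=Ro.from_euler("z",q[2]).as_matrix()
print("bar",b,e,"in box",R.T@(b-[q[0],q[1],0]))
h1=tri([181.7,209],[285.5,351.3]);h2=tri([160.5,304.4],[392.3,365.3]);d=h1[0]-h2[0];print("high edge",h1,h2,np.linalg.norm(d),"yaw +y",np.degrees(np.arctan2(d[1],d[0])))
M={c:silhouettes(c,"jar_center") for c in P}
for c in P: print(c,[(m["confidence"],m["mask"].sum(),m["centre"]) for m in M[c]])
def iou(q,c,p35=np.radians(35)):
    ax=[np.cos(q[3])*np.cos(p35),np.sin(q[3])*np.cos(p35),np.sin(p35)]
    h=hullmask(c,cyl(q[:3],ax,.0205,-.0525,.0525));m=M[c][0]["mask"];return np.minimum(h,m).sum()/np.maximum(h,m).sum()
x0=tri(M["top"][0]["centre"],M["side"][0]["centre"]);print(x0)
o=minimize(lambda q:-iou(q,"top")-iou(q,"side"),np.r_[x0[0],np.radians(75)],method="Nelder-Mead",options=dict(initial_simplex=np.r_[x0[0],1.3]+np.vstack([np.zeros(4),np.diag([.01,.01,.01,.2])]),maxiter=300))
print("jar",o.x,np.degrees(o.x[3]),iou(o.x,"top"),iou(o.x,"side"))
for n in("spice_box",):
  print({c:[(m["mask"].sum()) for m in silhouettes(c,n)] for c in P})
E
```

```text
box [ 0.46593578 -0.11328558  0.37069448] 21.239229245336904 [[-0.8, -1.0], [0.5, 3.4], [-2.1, -2.0], [1.4, 2.9], [-1.3, -2.2], [-3.3, -1.9], [1.3, -3.1], [0.1, 2.9], [0.4, 1.3]]
bar [ 0.46559535 -0.09842967  0.07667179] 0.17873000595524324 in box [0.00506444 0.01397016 0.07667179]
high edge (array([0.54341158, 0.24889037, 0.0745306 ]), np.float64(0.6567324875000857)) (array([0.394783  , 0.25954669, 0.07411774]), np.float64(0.20331260324411074)) 0.1490106768850247 yaw +y -4.1009578911965905
side [(0.9, np.int64(1137), [366.5, 335.6])]
top [(0.76, np.int64(1898), [199.3, 288.2]), (0.51, np.int64(1235), [326.0, 192.1])]
(array([0.42818747, 0.20618666, 0.06642998]), np.float64(1.0245088576201211))
jar [0.42722935 0.2008997  0.06283123 1.49491297] 85.65220374822756 0.9482867 0.933361
{'side': [np.int64(5520)], 'top': [np.int64(8691)]}
```

Run:
```python
from h import *
I={c:grab_frame(c) for c in P}
M={c:silhouettes(c,"spice_box")[0]["mask"] for c in P}
N={c:silhouettes(c,"cover_pull") for c in P}
print({c:[(m["mask"].sum(),m["centre"],m["confidence"]) for m in N[c]] for c in P})
def blk(q,x0,x1,y0,y1,z0,z1):
    X=np.array([[x,y,z] for x in(x0,x1) for y in(y0,y1) for z in(z0,z1)])/1e3
    return X@Ro.from_euler("z",q[2]).as_matrix().T+[q[0],q[1],q[4]]
def parts(q):
    d=q[3]*1e3
    return [blk(q,-75,75,-59,59,0,75),blk(q,-75,-68,-59,59,75,86),blk(q,68,75,-59,59,75,86),blk(q,-66,66,-50+d,59+d,76,82),blk(q,-25,25,-6+d,6+d,82,108)]
def model(q,c): return np.max([hullmask(c,X) for X in parts(q)],axis=0)
def cost(q):
    s=0
    for c in P:
        h=model(q,c);s-=np.minimum(h,M[c]).sum()/np.maximum(h,M[c]).sum()
    return s+ (q[4]/.02)**2*.1
q0=np.array([.466,-.113,.37,.014,0])
o=minimize(cost,q0,method="Nelder-Mead",options=dict(initial_simplex=q0+np.vstack([np.zeros(5),np.diag([.008,.008,.05,.008,.004])]),maxiter=400,xatol=1e-4,fatol=1e-4))
print(o.x.round(4),np.degrees(o.x[2]),o.fun)
out=[]
for c,(y,x) in {"top":(215,325),"side":(160,275)}.items():
    im=cv2.resize(np.ascontiguousarray(I[c][:,:,::-1]),None,fx=4,fy=4,interpolation=cv2.INTER_CUBIC)
    for X in parts(o.x):
        pp=(proj(c,X)*4+1.5).astype(int)
        for a in range(8):
            for k in(1,2,4):
                if a^k>a: cv2.line(im,tuple(map(int,pp[a])),tuple(map(int,pp[a^k])),(0,255,0) if len(out)<9 else 0,1)
    out.append(cv2.resize(im[y*4:y*4+540,x*4:x*4+600],(400,360)))
cv2.imwrite("pics/fit.png",np.hstack(out))
```

```text
{'side': [(np.int64(2660), [355.9, 207.1], 0.66)], 'top': [(np.int64(6727), [399.2, 281.5], 0.9)]}
[ 0.469  -0.1136  0.3607  0.0166 -0.001 ] 20.669134100179765 -1.9245547912357734
```

View pics/fit.png

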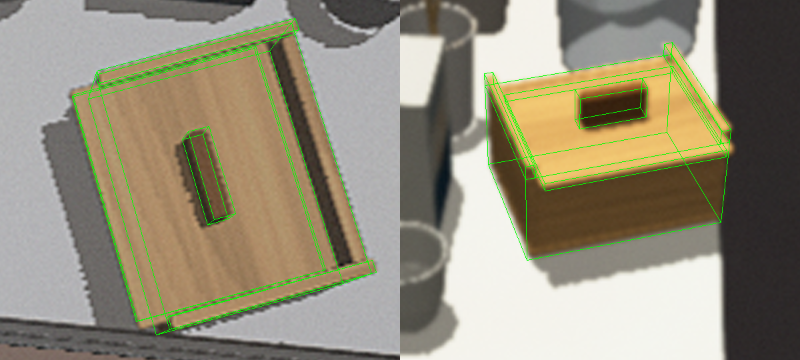

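```bash
cat >> h.py <<'E'
BX=np.array([.469,-.1136,0]);BY=.3607
BR=Ro.from_euler("z",BY).as_matrix()
def box(x,y,z): return BX+BR@np.array([x,y,z])/1e3
def down(yaw): # tool z down, tool y at heading yaw
    y=np.array([np.cos(yaw),np.sin(yaw),0]);z=np.array([0,0,-1.]);return np.c_[np.cross(y,z),y,z]
def rows(*tg):
    o=bot.get_obs();p=o["eef_pos"];R=Ro.from_rotvec(o["tool_rot"]).as_matrix()
    for q,T in tg:
        d=R.T@(q-p)/.3;w=Ro.from_matrix(R.T@T).as_rotvec()
        print(dict(zip(["dx","dy","dz","wx","wy","wz"],np.r_[d,w/2/np.pi].round(4).tolist())),"rows from start: %.1f mv %.1f turn"%(np.linalg.norm(d)*.3/.0625,np.degrees(np.linalg.norm(w))/10.7))
def st():
    o=bot.get_obs();print("t",o["time_s"].__round__(2),"p",o["eef_pos"].round(4),"R",o["tool_rot"].round(3),"F",o["force"].round(1),"w",round(o["grip_width"],4),"ff",o["finger_force"],"j",o["joint_pos"].round(2));return o
E
python3 - <<'E'
from h import *
o=st();print(Ro.from_rotvec(o["tool_rot"]).as_matrix().round(2))
for yaw in (BY+np.pi/2,BY-np.pi/2):
    T=down(yaw);rows((np.array([.5,.2,.23]),T),(box(0,16.6,150),T),(box(0,16.6,93),T))
E
```

```text
t 1.6 p [0.2596 0.6231 0.2313] R [0.616 3.081 0.   ] F [-1.1  0.1 -0.8] w 0.0853 ff 0.0 j [ 1.03  0.29  1.58 -0.    1.28 -0.15]
[[-0.92  0.38  0.  ]
 [ 0.38  0.92  0.  ]
 [-0.    0.   -1.  ]]
{'dx': -1.2821, 'dy': -0.9936, 'dz': 0.0044, 'wx': 0.0, 'wy': 0.0, 'wz': -0.1202} rows from start: 7.8 mv 4.0 turn
{'dx': -1.5508, 'dy': -1.958, 'dz': 0.271, 'wx': 0.0, 'wy': 0.0, 'wz': -0.1202} rows from start: 12.1 mv 4.0 turn
{'dx': -1.5508, 'dy': -1.958, 'dz': 0.461, 'wx': 0.0, 'wy': 0.0, 'wz': -0.1202} rows from start: 12.2 mv 4.0 turn
{'dx': -1.2821, 'dy': -0.9936, 'dz': 0.0044, 'wx': 0.0, 'wy': -0.0, 'wz': 0.3798} rows from start: 7.8 mv 12.8 turn
{'dx': -1.5508, 'dy': -1.958, 'dz': 0.271, 'wx': 0.0, 'wy': -0.0, 'wz': 0.3798} rows from start: 12.1 mv 12.8 turn
{'dx': -1.5508, 'dy': -1.958, 'dz': 0.461, 'wx': 0.0, 'wy': -0.0, 'wz': 0.3798} rows from start: 12.2 mv 12.8 turn
```

```bash
python3 -m crank '[{"dx":-0.5,"dy":-0.4,"wz":-0.06,"hand":60},{"dx":-1,"dy":-0.8,"wz":-0.12,"hand":60},{"dx":-1,"dy":-0.8,"wz":-0.12,"hand":60},{"dx":-1,"dy":-0.8,"wz":-0.12,"hand":60},{"dx":-1,"dy":-0.8,"wz":-0.12,"hand":60},{"dx":-1,"dy":-0.8,"wz":-0.12,"hand":60},{"dx":-1,"dy":-0.8,"wz":-0.12,"hand":60},{"dx":-1,"dy":-0.8,"wz":-0.12,"hand":60}]'
python3 - <<'E'
from h import *
st();T=down(BY+np.pi/2);rows((box(0,16.6,150),T),(box(0,16.6,95),T))
E
```

```text
t 1.6 p [0.2596 0.6231 0.2313] R [0.616 3.081 0.   ] F [-1.1  0.1 -0.8] w 0.0853 ff 0.0 j [ 1.03  0.29  1.58 -0.    1.28 -0.15]
{'dx': -1.5508, 'dy': -1.958, 'dz': 0.271, 'wx': 0.0, 'wy': 0.0, 'wz': -0.1202} rows from start: 12.1 mv 4.0 turn
{'dx': -1.5508, 'dy': -1.958, 'dz': 0.4544, 'wx': 0.0, 'wy': 0.0, 'wz': -0.1202} rows from start: 12.2 mv 4.0 turnvalidation failed for argument at $[0]...
```

```bash
python3 -m crank '[{"dx":-0.5,"dy":-0.4,"dz":0,"wx":0,"wy":0,"wz":-0.06,"hand":60},{"dx":-1,"dy":-0.8,"dz":0,"wx":0,"wy":0,"wz":-0.12,"hand":60},{"dx":-1,"dy":-0.8,"dz":0,"wx":0,"wy":0,"wz":-0.12,"hand":60},{"dx":-1,"dy":-0.8,"dz":0,"wx":0,"wy":0,"wz":-0.12,"hand":60},{"dx":-1,"dy":-0.8,"dz":0,"wx":0,"wy":0,"wz":-0.12,"hand":60},{"dx":-1,"dy":-0.8,"dz":0,"wx":0,"wy":0,"wz":-0.12,"hand":60},{"dx":-1,"dy":-0.8,"dz":0,"wx":0,"wy":0,"wz":-0.12,"hand":60},{"dx":-1,"dy":-0.8,"dz":0,"wx":0,"wy":0,"wz":-0.12,"hand":60}]'
python3 - <<'E'
from h import *
st();T=down(BY+np.pi/2);rows((box(0,16.6,150),T),(box(0,16.6,95),T))
E
```

```text
time_s: 2.6
eef_pos: [0.4446, 0.2857, 0.2315]
tool_rot: [-0.558, 3.092, 0.001]
force: [-0.3, 0.2, -0.4]
grip_width: 0.0513
finger_force: 0.0
t 2.6 p [0.4446 0.2857 0.2315] R [-5.580e-01  3.092e+00  1.000e-03] F [-0.3  0.2 -0.4] w 0.0513 ff 0.0 j [ 0.38 -0.04  1.93  0.    1.25 -1.55]
{'dx': 0.3889, 'dy': -1.2203, 'dz': 0.2707, 'wx': 0.0001, 'wy': 0.0, 'wz': -0.0006} rows from start: 6.3 mv 0.0 turn
{'dx': 0.389, 'dy': -1.2205, 'dz': 0.4541, 'wx': 0.0001, 'wy': 0.0, 'wz': -0.0006} rows from start: 6.5 mv 0.0 turn
```

```bash
python3 -m crank '[{"dx":0.15,"dy":-0.5,"dz":0,"wx":0,"wy":0,"wz":0,"hand":60},{"dx":0.32,"dy":-1,"dz":0.1,"wx":0,"wy":0,"wz":0,"hand":60},{"dx":0.32,"dy":-1,"dz":0.1,"wx":0,"wy":0,"wz":0,"hand":60},{"dx":0.32,"dy":-1,"dz":0.1,"wx":0,"wy":0,"wz":0,"hand":60},{"dx":0.32,"dy":-1,"dz":0.1,"wx":0,"wy":0,"wz":0,"hand":60},{"dx":0.32,"dy":-1,"dz":0.1,"wx":0,"wy":0,"wz":0,"hand":60},{"dx":0.32,"dy":-1,"dz":0.1,"wx":0,"wy":0,"wz":0,"hand":60}]'
python3 - <<'E'
from h import *
st();T=down(BY+np.pi/2);rows((box(0,16.6,140),T),(box(0,16.6,92),T))
E
```

```text
time_s: 3.48
eef_pos: [0.4599, -0.0272, 0.2013]
tool_rot: [-0.562, 3.091, 0.002]
force: [-0.1, -0.2, 0.0]
grip_width: 0.0512
finger_force: 0.0
t 3.48 p [ 0.4599 -0.0272  0.2013] R [-5.620e-01  3.091e+00  2.000e-03] F [-0.1 -0.2  0. ] w 0.0512 ff 0.0 j [-0.28 -0.17  2.11  0.    1.2  -2.21]
{'dx': 0.0733, 'dy': -0.2252, 'dz': 0.2041, 'wx': 0.0002, 'wy': 0.0, 'wz': -0.0001} rows from start: 1.5 mv 0.0 turn
{'dx': 0.0734, 'dy': -0.2254, 'dz': 0.3641, 'wx': 0.0002, 'wy': 0.0, 'wz': -0.0001} rows from start: 2.1 mv 0.0 turn
```

```bash
python3 -m crank '[{"dx":0.073,"dy":-0.225,"dz":0.15,"wx":0,"wy":0,"wz":0,"hand":60},{"dx":0.073,"dy":-0.225,"dz":0.15,"wx":0,"wy":0,"wz":0,"hand":60},{"dx":0.073,"dy":-0.225,"dz":0.26,"wx":0,"wy":0,"wz":0,"hand":60},{"dx":0.073,"dy":-0.225,"dz":0.364,"wx":0,"wy":0,"wz":0,"hand":60},{"dx":0.073,"dy":-0.225,"dz":0.364,"wx":0,"wy":0,"wz":0,"hand":60},{"dx":0.073,"dy":-0.225,"dz":0.364,"wx":0,"wy":0,"wz":0,"hand":0},{"dx":0.073,"dy":-0.225,"dz":0.364,"wx":0,"wy":0,"wz":0,"hand":0},{"dx":0.073,"dy":-0.225,"dz":0.364,"wx":0,"wy":0,"wz":0,"hand":0},{"dx":0.073,"dy":-0.225,"dz":0.364,"wx":0,"wy":0,"wz":0,"hand":0},{"dx":0.073,"dy":-0.225,"dz":0.364,"wx":0,"wy":0,"wz":0,"hand":0}]'
python3 - <<'E'
from h import *
st();T=down(BY+np.pi/2);rows((box(0,60,93),T),(box(0,107,93),T));print(BR.T@(bot.get_obs()["eef_pos"]-BX))
cv2.imwrite("pics/g1.png",grab_frame("side")[120:280,220:440,::-1].repeat(2,0).repeat(2,1))
E
```

```text
time_s: 4.72
eef_pos: [0.4644, -0.0995, 0.0941]
tool_rot: [-0.561, 3.088, -0.002]
force: [-0.6, 2.3, 6.1]
grip_width: 0.0105
finger_force: 61.8
t 4.72 p [ 0.4644 -0.0995  0.0941] R [-5.610e-01  3.088e+00 -2.000e-03] F [-0.6  2.3  6.1] w 0.0105 ff 61.788339614868164 j [-0.43  0.    2.17  0.    0.97 -2.36]
{'dx': 0.0025, 'dy': 0.1506, 'dz': 0.0035, 'wx': -0.0003, 'wy': 0.0005, 'wz': -0.0002} rows from start: 0.7 mv 0.0 turn
{'dx': 0.0026, 'dy': 0.3072, 'dz': 0.0033, 'wx': -0.0003, 'wy': 0.0005, 'wz': -0.0002} rows from start: 1.5 mv 0.0 turn
[0.00068075 0.0148334  0.09413799]
```

View pics/g1.png

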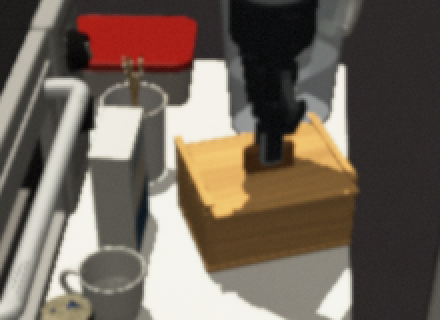

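```bash
python3 -m crank '[{"dx":0,"dy":0.06,"dz":-0.005,"wx":0,"wy":0,"wz":0,"hand":0},{"dx":0,"dy":0.12,"dz":-0.005,"wx":0,"wy":0,"wz":0,"hand":0},{"dx":0,"dy":0.18,"dz":-0.005,"wx":0,"wy":0,"wz":0,"hand":0},{"dx":0,"dy":0.24,"dz":-0.005,"wx":0,"wy":0,"wz":0,"hand":0},{"dx":0,"dy":0.3,"dz":-0.005,"wx":0,"wy":0,"wz":0,"hand":0},{"dx":0,"dy":0.306,"dz":-0.005,"wx":0,"wy":0,"wz":0,"hand":0},{"dx":0,"dy":0.306,"dz":-0.005,"wx":0,"wy":0,"wz":0,"hand":0}]'
python3 - <<'E'
from h import *
st();print(BR.T@(bot.get_obs()["eef_pos"]-BX))
E
```

```text
time_s: 5.65
eef_pos: [0.4308, -0.0125, 0.0942]
tool_rot: [-0.561, 3.091, 0.003]
force: [2.1, 2.8, 4.9]
grip_width: 0.0105
finger_force: 61.7
t 5.65 p [ 0.4308 -0.0125  0.0942] R [-5.610e-01  3.091e+00  3.000e-03] F [2.1 2.8 4.9] w 0.0105 ff 61.744301319122314 j [-0.27 -0.1   2.26  0.    0.98 -2.2 ]
[-8.14996128e-05  1.08127307e-01  9.41511665e-02]
```

```bash
python3 -m crank '[{"dx":0,"dy":0,"dz":0,"wx":0,"wy":0,"wz":0,"hand":75},{"dx":0,"dy":0,"dz":0,"wx":0,"wy":0,"wz":0,"hand":75},{"dx":0,"dy":0,"dz":0,"wx":0,"wy":0,"wz":0,"hand":75},{"dx":0,"dy":0,"dz":-0.05,"wx":0,"wy":0,"wz":0,"hand":75},{"dx":0,"dy":0,"dz":-0.2,"wx":0,"wy":0,"wz":0,"hand":75},{"dx":0,"dy":0,"dz":-0.4,"wx":0,"wy":0,"wz":0,"hand":75},{"dx":0,"dy":0,"dz":-0.4,"wx":0,"wy":0,"wz":0,"hand":75},{"dx":0,"dy":0,"dz":-0.4,"wx":0,"wy":0,"wz":0,"hand":75}]'
python3 - <<'E'
from h import *
st();print(bot.get_obs()["eef_pos"])
J=np.array([.4272,.2009,.0628]);a=np.radians(85.65);p=np.radians(35)
ax=np.array([np.cos(a)*np.cos(p),np.sin(a)*np.cos(p),np.sin(p)]);n=np.array([-np.cos(a)*np.sin(p),-np.sin(a)*np.sin(p),np.cos(p)])
for s in(1,-1):
    T=np.c_[s*ax,np.cross(-n,s*ax),-n]; print(T.round(2).tolist())
    rows(*[(J-n*(.019-h),T) for h in(.12,.005)])
E
```

```text
time_s: 6.65
eef_pos: [0.4307, -0.0134, 0.2143]
tool_rot: [-0.561, 3.09, -0.001]
force: [-0.3, -0.5, -0.4]
grip_width: 0.0642
finger_force: 0.0
t 6.65 p [ 0.4307 -0.0134  0.2143] R [-5.61e-01  3.09e+00 -1.00e-03] F [-0.3 -0.5 -0.4] w 0.0642 ff 0.0 j [-0.27 -0.27  2.17 -0.    1.24 -2.2 ]
[ 0.43066996 -0.01344657  0.21425609]
[[0.06, 1.0, 0.04], [0.82, -0.08, 0.57], [0.57, 0.0, -0.82]]
{'dx': -0.1587, 'dy': 0.498, 'dz': 0.2289, 'wx': -0.097, 'wy': 0.0621, 'wz': 0.3078} rows from start: 2.7 mv 11.1 turn
{'dx': -0.2511, 'dy': 0.6976, 'dz': 0.5428, 'wx': -0.097, 'wy': 0.0621, 'wz': 0.3078} rows from start: 4.4 mv 11.1 turn
[[-0.06, -1.0, 0.04], [-0.82, 0.08, 0.57], [-0.57, 0.0, -0.82]]
{'dx': -0.1587, 'dy': 0.498, 'dz': 0.2289, 'wx': -0.0553, 'wy': -0.0864, 'wz': -0.1748} rows from start: 2.7 mv 6.8 turn
{'dx': -0.2511, 'dy': 0.6976, 'dz': 0.5428, 'wx': -0.0553, 'wy': -0.0864, 'wz': -0.1748} rows from start: 4.4 mv 6.8 turn
```

```bash
python3 -m crank '[{"dx":-0.15,"dy":0.4,"dz":0.05,"wx":-0.097,"wy":0.062,"wz":0.308,"hand":75},{"dx":-0.15,"dy":0.4,"dz":0.05,"wx":-0.097,"wy":0.062,"wz":0.308,"hand":75},{"dx":-0.15,"dy":0.4,"dz":0.05,"wx":-0.097,"wy":0.062,"wz":0.308,"hand":75},{"dx":-0.15,"dy":0.4,"dz":0.05,"wx":-0.097,"wy":0.062,"wz":0.308,"hand":75},{"dx":-0.15,"dy":0.4,"dz":0.05,"wx":-0.097,"wy":0.062,"wz":0.308,"hand":75},{"dx":-0.15,"dy":0.4,"dz":0.05,"wx":-0.097,"wy":0.062,"wz":0.308,"hand":75},{"dx":-0.15,"dy":0.4,"dz":0.05,"wx":-0.097,"wy":0.062,"wz":0.308,"hand":75},{"dx":-0.15,"dy":0.4,"dz":0.05,"wx":-0.097,"wy":0.062,"wz":0.308,"hand":75},{"dx":-0.15,"dy":0.4,"dz":0.05,"wx":-0.097,"wy":0.062,"wz":0.308,"hand":75},{"dx":-0.15,"dy":0.4,"dz":0.05,"wx":-0.097,"wy":0.062,"wz":0.308,"hand":75},{"dx":-0.15,"dy":0.4,"dz":0.05,"wx":-0.097,"wy":0.062,"wz":0.308,"hand":75},{"dx":-0.15,"dy":0.4,"dz":0.05,"wx":-0.097,"wy":0.062,"wz":0.308,"hand":75}]'
cat >> h.py <<'E'
J=np.array([.4272,.2009,.0628]);ja=np.radians(85.65);jp=np.radians(35)
ax=np.array([np.cos(ja)*np.cos(jp),np.sin(ja)*np.cos(jp),np.sin(jp)]);n=np.array([-np.cos(ja)*np.sin(jp),-np.sin(ja)*np.sin(jp),np.cos(jp)])
TJ=np.c_[ax,np.cross(-n,ax),-n]
E
python3 - <<'E'
from h import *
st();rows(*[(J-n*(.019-h),TJ) for h in(.12,.06,.005)])
E
```

```text
time_s: 8.15
eef_pos: [0.4291, 0.1148, 0.1967]
tool_rot: [-1.951, -1.804, -0.611]
force: [-0.1, -1.4, -0.7]
grip_width: 0.0638
finger_force: 0.0
t 8.15 p [0.4291 0.1148 0.1967] R [-1.951 -1.804 -0.611] F [-0.1 -1.4 -0.7] w 0.0638 ff 0.0 j [-0.31 -0.22  2.25  0.61  1.33 -0.45]
{'dx': -0.0221, 'dy': -0.0274, 'dz': 0.1929, 'wx': -0.0005, 'wy': -0.0001, 'wz': -0.0006} rows from start: 0.9 mv 0.0 turn
{'dx': -0.0222, 'dy': -0.0267, 'dz': 0.3929, 'wx': -0.0005, 'wy': -0.0001, 'wz': -0.0006} rows from start: 1.9 mv 0.0 turn
{'dx': -0.0223, 'dy': -0.0261, 'dz': 0.5763, 'wx': -0.0005, 'wy': -0.0001, 'wz': -0.0006} rows from start: 2.8 mv 0.0 turn
```

```bash
python3 -m crank '[{"dx":-0.022,"dy":-0.026,"dz":0.15,"wx":0,"wy":0,"wz":0,"hand":75},{"dx":-0.022,"dy":-0.026,"dz":0.3,"wx":0,"wy":0,"wz":0,"hand":75},{"dx":-0.022,"dy":-0.026,"dz":0.4,"wx":0,"wy":0,"wz":0,"hand":75},{"dx":-0.022,"dy":-0.026,"dz":0.45,"wx":0,"wy":0,"wz":0,"hand":75},{"dx":-0.022,"dy":-0.026,"dz":0.45,"wx":0,"wy":0,"wz":0,"hand":75}]'
python3 - <<'E'
from h import *
o=st();rows((J-n*(.019-.005),TJ))
m=np.hstack([grab_frame("side")[240:420,240:440,::-1],grab_frame("top")[180:360,120:320,::-1]])
cv2.imwrite("pics/g2.png",cv2.resize(m,None,fx=2,fy=2,interpolation=cv2.INTER_CUBIC))
E
```

```text
time_s: 8.78
eef_pos: [0.4277, 0.1876, 0.0835]
tool_rot: [-1.95, -1.807, -0.612]
force: [-0.1, -0.3, -0.1]
grip_width: 0.0644
finger_force: 0.0
t 8.78 p [0.4277 0.1876 0.0835] R [-1.95  -1.807 -0.612] F [-0.1 -0.3 -0.1] w 0.0644 ff 0.0 j [-0.14 -0.02  2.31  0.73  1.03 -0.51]
{'dx': -0.0036, 'dy': -0.0045, 'dz': 0.1284, 'wx': -0.0005, 'wy': 0.0, 'wz': -0.0001} rows from start: 0.6 mv 0.0 turn
```

View pics/g2.png

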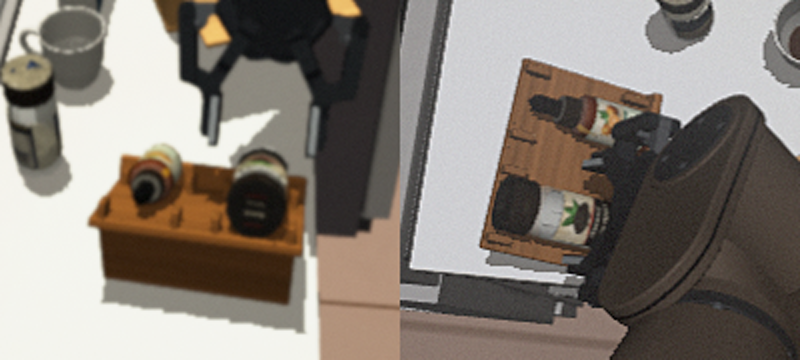

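```bash
python3 -m crank '[{"dx":-0.004,"dy":-0.004,"dz":0.06,"wx":0,"wy":0,"wz":0,"hand":75},{"dx":-0.004,"dy":-0.004,"dz":0.1,"wx":0,"wy":0,"wz":0,"hand":75},{"dx":-0.004,"dy":-0.004,"dz":0.128,"wx":0,"wy":0,"wz":0,"hand":75},{"dx":-0.004,"dy":-0.004,"dz":0.128,"wx":0,"wy":0,"wz":0,"hand":75},{"dx":-0.004,"dy":-0.004,"dz":0.128,"wx":0,"wy":0,"wz":0,"hand":20},{"dx":-0.004,"dy":-0.004,"dz":0.128,"wx":0,"wy":0,"wz":0,"hand":20},{"dx":-0.004,"dy":-0.004,"dz":0.128,"wx":0,"wy":0,"wz":0,"hand":20},{"dx":-0.004,"dy":-0.004,"dz":0.128,"wx":0,"wy":0,"wz":0,"hand":20},{"dx":-0.004,"dy":-0.004,"dz":0.128,"wx":0,"wy":0,"wz":0,"hand":20}]'
python3 - <<'E'
from h import *
o=st();rows((J-n*(.019-.005),TJ))
E
```

```text
time_s: 10.0
eef_pos: [0.4293, 0.208, 0.0527]
tool_rot: [-1.952, -1.807, -0.616]
force: [-2.7, -5.3, 6.3]
grip_width: 0.0394
finger_force: 60.2
t 10.0 p [0.4293 0.208  0.0527] R [-1.952 -1.807 -0.616] F [-2.7 -5.3  6.3] w 0.0394 ff 60.1719206571579 j [-0.09  0.06  2.31  0.79  0.95 -0.54]
{'dx': -0.0005, 'dy': -0.0052, 'dz': 0.0054, 'wx': 0.0001, 'wy': 0.0, 'wz': -0.0001} rows from start: 0.0 mv 0.0 turn
```

```bash
python3 -m crank '[{"dx":0,"dy":0,"dz":-0.03,"wx":0,"wy":0,"wz":0,"hand":20},{"dx":0,"dy":0,"dz":-0.1,"wx":0,"wy":0,"wz":0,"hand":20},{"dx":0,"dy":0,"dz":-0.25,"wx":0,"wy":0,"wz":0,"hand":20},{"dx":0,"dy":0,"dz":-0.4,"wx":0,"wy":0,"wz":0,"hand":20},{"dx":0,"dy":0,"dz":-0.5,"wx":0,"wy":0,"wz":0,"hand":20},{"dx":0,"dy":0,"dz":-0.5,"wx":0,"wy":0,"wz":0,"hand":20}]'
python3 - <<'E'
from h import *
o=st();T=down(BY-np.pi/2);rows((np.array([.46,.08,.22]),T),(box(0,0,200),T),(box(0,0,120),T))
E
```

```text
time_s: 10.75
eef_pos: [0.4235, 0.1212, 0.1767]
tool_rot: [-1.956, -1.808, -0.619]
force: [0.5, -0.1, -1.4]
grip_width: 0.0391
finger_force: 60.7
t 10.75 p [0.4235 0.1212 0.1767] R [-1.956 -1.808 -0.619] F [ 0.5 -0.1 -1.4] w 0.0391 ff 60.73963522911072 j [-0.3  -0.21  2.28  0.62  1.28 -0.47]
{'dx': -0.022, 'dy': 0.1327, 'dz': -0.1909, 'wx': -0.0542, 'wy': -0.0866, 'wz': 0.1742} rows from start: 1.1 mv 6.8 turn
{'dx': -0.586, 'dy': 0.2137, 'dz': -0.5027, 'wx': -0.0542, 'wy': -0.0866, 'wz': 0.1742} rows from start: 3.8 mv 6.8 turn
{'dx': -0.7386, 'dy': 0.2127, 'dz': -0.284, 'wx': -0.0542, 'wy': -0.0866, 'wz': 0.1742} rows from start: 3.9 mv 6.8 turn
```

```bash
python3 -m crank '[{"dx":-0.022,"dy":0.133,"dz":-0.25,"wx":-0.054,"wy":-0.087,"wz":0.174,"hand":20},{"dx":-0.022,"dy":0.133,"dz":-0.25,"wx":-0.054,"wy":-0.087,"wz":0.174,"hand":20},{"dx":-0.022,"dy":0.133,"dz":-0.25,"wx":-0.054,"wy":-0.087,"wz":0.174,"hand":20},{"dx":-0.3,"dy":0.17,"dz":-0.4,"wx":-0.054,"wy":-0.087,"wz":0.174,"hand":20},{"dx":-0.4,"dy":0.19,"dz":-0.45,"wx":-0.054,"wy":-0.087,"wz":0.174,"hand":20},{"dx":-0.586,"dy":0.214,"dz":-0.503,"wx":-0.054,"wy":-0.087,"wz":0.174,"hand":20},{"dx":-0.586,"dy":0.214,"dz":-0.503,"wx":-0.054,"wy":-0.087,"wz":0.174,"hand":20},{"dx":-0.586,"dy":0.214,"dz":-0.503,"wx":-0.054,"wy":-0.087,"wz":0.174,"hand":20},{"dx":-0.586,"dy":0.214,"dz":-0.503,"wx":-0.054,"wy":-0.087,"wz":0.174,"hand":20},{"dx":-0.586,"dy":0.214,"dz":-0.503,"wx":-0.054,"wy":-0.087,"wz":0.174,"hand":20},{"dx":-0.586,"dy":0.214,"dz":-0.503,"wx":-0.054,"wy":-0.087,"wz":0.174,"hand":20}]'
python3 - <<'E'
from h import *
o=st();T=down(BY-np.pi/2);rows((box(0,0,110),T))
m=np.hstack([grab_frame("side")[110:270,240:440,::-1],grab_frame("top")[180:340,300:500,::-1]])
cv2.imwrite("pics/g3.png",cv2.resize(m,None,fx=2,fy=2,interpolation=cv2.INTER_CUBIC))
M={c:silhouettes(c,"jar_center") for c in P}
for c in P: print(c,[(m["mask"].sum(),np.round(m["centre"]),m["confidence"]) for m in M[c]])
R=Ro.from_rotvec(o["tool_rot"]).as_matrix()
c=o["eef_pos"]-.014*R[:,2]
# jar along-axis shift and pitch from side silhouette
m=M["side"][0]["mask"]
def cost(q):
    a=R[:,0]*np.cos(q[1])-R[:,2]*np.sin(q[1])
    h=hullmask("side",cyl(c+a*q[0],a,.0205,-.0525,.0525));return -np.minimum(h,m).sum()/np.maximum(h,m).sum()
r=minimize(cost,[0,0],method="Nelder-Mead",options=dict(initial_simplex=[[0,0],[.01,0],[0,.15]]));print(r.x,r.fun,cost([0,0]))
E
```

```text
time_s: 12.12
eef_pos: [0.4684, -0.1121, 0.1979]
tool_rot: [-3.087, -0.571, 0.009]
force: [-0.2, 0.4, -1.6]
grip_width: 0.0391
finger_force: 61.2
t 12.12 p [ 0.4684 -0.1121  0.1979] R [-3.087 -0.571  0.009] F [-0.2  0.4 -1.6] w 0.0391 ff 61.1852502822876 j [-0.45 -0.11  2.07 -0.    1.19  0.76]
{'dx': 0.0016, 'dy': 0.0061, 'dz': 0.2929, 'wx': -0.0005, 'wy': 0.0008, 'wz': 0.0008} rows from start: 1.4 mv 0.0 turn
side [(np.int64(972), array([342., 138.]), 0.62), (np.int64(748), array([295., 173.]), 0.51)]
top []
[0.00128113 0.02927399] -0.6501221060752869 -0.64295244
```

View pics/g3.png

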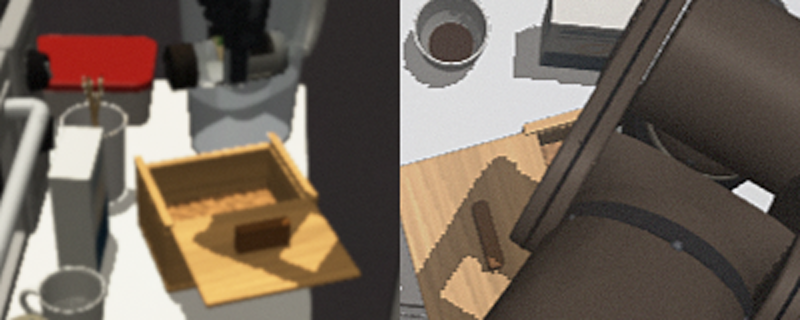

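Run:
```python
from h import *
o=bot.get_obs();R=Ro.from_rotvec(o["tool_rot"]).as_matrix();c=o["eef_pos"]-.014*R[:,2]
p=proj("side",cyl(c,R[:,0],.0205,-.0525,.0525));print(p.min(0),p.max(0));print(proj("side",[c+R[:,0]*.0525,c-R[:,0]*.0525]))
I=grab_frame("side");m=silhouettes("side","jar_center")[0]["mask"];ys,xs=np.nonzero(m);print(xs.min(),xs.max(),ys.min(),ys.max())
im=np.ascontiguousarray(I[:,:,::-1]);im=cv2.resize(im,None,fx=6,fy=6,interpolation=cv2.INTER_CUBIC)
cv2.polylines(im,[cv2.convexHull((p*6+2.5).astype(np.int32))],True,(0,255,0),1)
cv2.imwrite("pics/g4.png",im[105*6:175*6,300*6:410*6])
```

```text
[321.09794221 123.10602231] [384.83309012 155.27669311]
[[324.20544356 143.59894556]
 [380.62472237 134.75562691]]
321 383 125 153
```

View pics/g4.png

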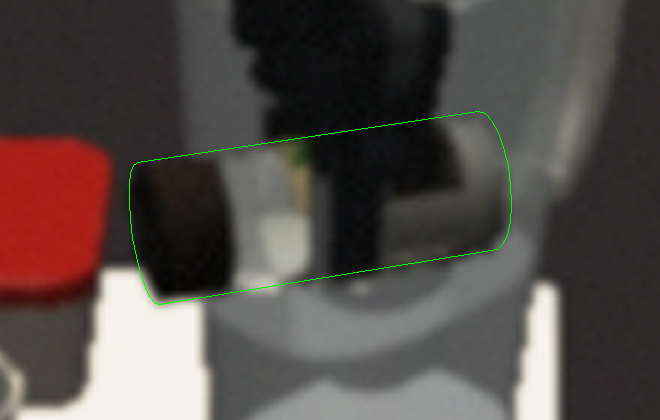

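```bash
python3 -m crank '[{"dx":0.001,"dy":0.006,"dz":0.15,"wx":0,"wy":0.0008,"wz":0.0008,"hand":20},{"dx":0.001,"dy":0.006,"dz":0.28,"wx":0,"wy":0.0008,"wz":0.0008,"hand":20},{"dx":0.001,"dy":0.006,"dz":0.36,"wx":0,"wy":0.0008,"wz":0.0008,"hand":20},{"dx":0.001,"dy":0.006,"dz":0.42,"wx":0,"wy":0.0008,"wz":0.0008,"hand":20},{"dx":0.001,"dy":0.006,"dz":0.46,"wx":0,"wy":0.0008,"wz":0.0008,"hand":20},{"dx":0.001,"dy":0.006,"dz":0.485,"wx":0,"wy":0.0008,"wz":0.0008,"hand":20},{"dx":0.001,"dy":0.006,"dz":0.485,"wx":0,"wy":0.0008,"wz":0.0008,"hand":20}]'
python3 - <<'E'
from h import *
o=st();T=down(BY-np.pi/2);rows((box(0,0,40),T));print(BR.T@(o["eef_pos"]-BX))
E
```

```text
time_s: 13.3
eef_pos: [0.4684, -0.1138, 0.0521]
tool_rot: [-3.088, -0.562, 0.002]
force: [0.1, -0.0, -1.1]
grip_width: 0.0388
finger_force: 61.2
t 13.3 p [ 0.4684 -0.1138  0.0521] R [-3.088e+00 -5.620e-01  2.000e-03] F [ 0.1 -0.  -1.1] w 0.0388 ff 61.234846115112305 j [-0.45  0.1   2.16  0.    0.89  0.76]
{'dx': 0.0021, 'dy': 0.0002, 'dz': 0.0403, 'wx': -0.0005, 'wy': 0.0002, 'wz': -0.0001} rows from start: 0.2 mv 0.0 turn
[-6.15067692e-04  1.57461341e-05  5.20950965e-02]
```

```bash
python3 -m crank '[{"dx":0,"dy":0,"dz":0.02,"wx":0,"wy":0,"wz":0,"hand":20},{"dx":0,"dy":0,"dz":0.04,"wx":0,"wy":0,"wz":0,"hand":20},{"dx":0,"dy":0,"dz":0.04,"wx":0,"wy":0,"wz":0,"hand":20}]' | grep -E "eef|force"; for i in 1; do python3 -m crank '[{"dx":0,"dy":0,"dz":0.005,"wx":0,"wy":0,"wz":0,"hand":20},{"dx":0,"dy":0,"dz":0.01,"wx":0,"wy":0,"wz":0,"hand":20},{"dx":0,"dy":0,"dz":0.01,"wx":0,"wy":0,"wz":0,"hand":20}]' | grep -E "eef|force"; done
```

```text
eef_pos: [0.468, -0.1136, 0.0397]
force: [0.2, 0.4, -0.5]
finger_force: 61.2
eef_pos: [0.4684, -0.1138, 0.0372]
force: [0.2, -0.6, -1.5]
finger_force: 61.2
```

```bash
python3 -m crank '[{"dx":0,"dy":0,"dz":0.006,"wx":0,"wy":0,"wz":0,"hand":20},{"dx":0,"dy":0,"dz":0.006,"wx":0,"wy":0,"wz":0,"hand":20}]' | grep -E "eef|force"
```

```text
eef_pos: [0.4683, -0.1137, 0.0353]
force: [-0.2, 1.5, -1.1]
finger_force: 61.2
```

```bash
python3 -m crank '[{"dx":0,"dy":0,"dz":0.006,"wx":0,"wy":0,"wz":0,"hand":20},{"dx":0,"dy":0,"dz":0.006,"wx":0,"wy":0,"wz":0,"hand":20}]' | grep -E "eef|^force"
```

```text
eef_pos: [0.4687, -0.1139, 0.0339]
force: [-0.6, -0.6, 0.3]
```

```bash
python3 -m crank '[{"dx":0,"dy":0,"dz":0.006,"wx":0,"wy":0,"wz":0,"hand":20},{"dx":0,"dy":0,"dz":0.006,"wx":0,"wy":0,"wz":0,"hand":20}]' | grep -E "eef|^force"
```

```text
eef_pos: [0.4694, -0.1143, 0.0329]
force: [-0.5, 1.1, 5.8]
```

```bash
python3 -m crank '[{"dx":0,"dy":0,"dz":0,"wx":0,"wy":0,"wz":0,"hand":52},{"dx":0,"dy":0,"dz":0,"wx":0,"wy":0,"wz":0,"hand":60},{"dx":0,"dy":0,"dz":0,"wx":0,"wy":0,"wz":0,"hand":60},{"dx":0,"dy":0,"dz":0,"wx":0,"wy":0,"wz":0,"hand":60},{"dx":0,"dy":0,"dz":0,"wx":0,"wy":0,"wz":0,"hand":60}]'
python3 - <<'E'
from h import *
cv2.imwrite("pics/g5.png",cv2.resize(grab_frame("side")[130:280,260:460,::-1],None,fx=3,fy=3,interpolation=cv2.INTER_CUBIC))
E
```

```text
time_s: 15.42
eef_pos: [0.4696, -0.1148, 0.0326]
tool_rot: [-3.09, -0.562, -0.002]
force: [1.4, -4.1, 2.9]
grip_width: 0.0511
finger_force: 1.8
```

View pics/g5.png

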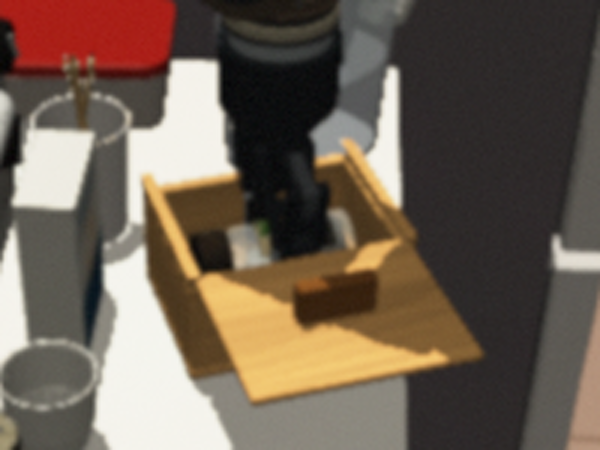

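```bash
python3 -m crank '[{"dx":0,"dy":0.005,"dz":0,"wx":0,"wy":0,"wz":0,"hand":60},{"dx":0,"dy":0.01,"dz":0,"wx":0,"wy":0,"wz":0,"hand":60},{"dx":0,"dy":0.01,"dz":0,"wx":0,"wy":0,"wz":0,"hand":60}]'
python3 - <<'E'
from h import *
st();print(bot.get_obs()["torque"])
E
```

```text
time_s: 15.85
eef_pos: [0.4691, -0.1164, 0.0315]
tool_rot: [-3.088, -0.562, 0.003]
force: [0.5, -1.0, 3.2]
grip_width: 0.0513
finger_force: 0.0
t 15.85 p [ 0.4691 -0.1164  0.0315] R [-3.088e+00 -5.620e-01  3.000e-03] F [ 0.5 -1.   3.2] w 0.0513 ff 0.0 j [-0.45  0.14  2.16  0.    0.84  0.75]
[-0.02873857 -0.05741487  0.0373695 ]
```

```bash
python3 -m crank '[{"dx":0,"dy":0,"dz":-0.01,"wx":0,"wy":0,"wz":0,"hand":60},{"dx":0,"dy":0,"dz":-0.03,"wx":0,"wy":0,"wz":0,"hand":60},{"dx":0,"dy":0,"dz":-0.1,"wx":0,"wy":0,"wz":0,"hand":60},{"dx":0,"dy":0,"dz":-0.3,"wx":0,"wy":0,"wz":0,"hand":60},{"dx":0,"dy":0,"dz":-0.5,"wx":0,"wy":0,"wz":0,"hand":60},{"dx":0,"dy":0,"dz":-0.6,"wx":0,"wy":0,"wz":0,"hand":60},{"dx":0,"dy":0,"dz":-0.6,"wx":0,"wy":0,"wz":0,"hand":60}]'
python3 - <<'E'
from h import *
st();T=down(BY-np.pi/2);rows((box(0,108,210),T),(box(0,108,150),T),(box(0,108,94),T))
I=grab_frame("side")
M=silhouettes("side","jar_center");print([(m["mask"].sum(),m["centre"],m["confidence"]) for m in M])
for z in (45,50): print(z,proj("side",[box(0,0,z),box(52,0,z),box(-52,0,z)]).round(0).tolist())
cv2.imwrite("pics/g6.png",cv2.resize(I[150:270,290:450,::-1],None,fx=4,fy=4,interpolation=cv2.INTER_CUBIC))
E
```

```text
time_s: 16.73
eef_pos: [0.4711, -0.1176, 0.215]
tool_rot: [3.09, 0.563, 0.006]
force: [-0.2, 0.2, -1.1]
grip_width: 0.0515
finger_force: 0.0
t 16.73 p [ 0.4711 -0.1176  0.215 ] R [3.09  0.563 0.006] F [-0.2  0.2 -1.1] w 0.0515 ff 0.0 j [-0.45 -0.13  2.05  0.    1.22  0.76]
{'dx': -0.0022, 'dy': -0.3749, 'dz': 0.0161, 'wx': 0.0003, 'wy': -0.0006, 'wz': -0.0001} rows from start: 1.8 mv 0.0 turn
{'dx': -0.0029, 'dy': -0.3752, 'dz': 0.2161, 'wx': 0.0003, 'wy': -0.0006, 'wz': -0.0001} rows from start: 2.1 mv 0.0 turn
{'dx': -0.0036, 'dy': -0.3755, 'dz': 0.4028, 'wx': 0.0003, 'wy': -0.0006, 'wz': -0.0001} rows from start: 2.6 mv 0.0 turn
[(np.int64(751), [349.1, 209.9], 0.88)]
45 [[351.0, 214.0], [325.0, 218.0], [375.0, 210.0]]
50 [[351.0, 212.0], [325.0, 216.0], [375.0, 208.0]]
```

View pics/g6.png

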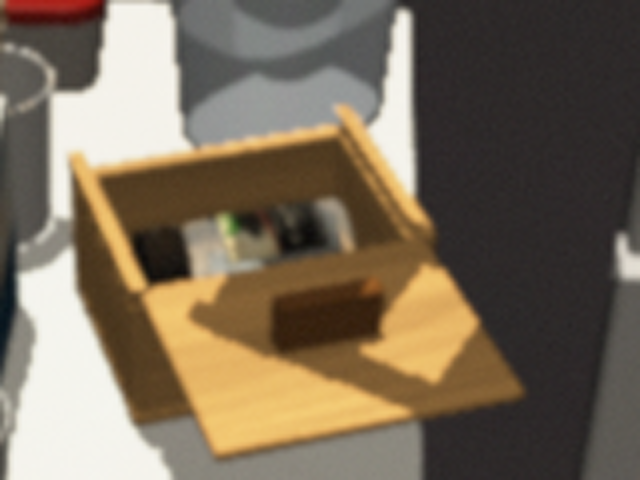

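```bash
python3 -m crank '[{"dx":-0.002,"dy":-0.2,"dz":0,"wx":0,"wy":0,"wz":0,"hand":60},{"dx":-0.003,"dy":-0.375,"dz":0.05,"wx":0,"wy":0,"wz":0,"hand":60},{"dx":-0.003,"dy":-0.375,"dz":0.15,"wx":0,"wy":0,"wz":0,"hand":60},{"dx":-0.003,"dy":-0.375,"dz":0.25,"wx":0,"wy":0,"wz":0,"hand":60},{"dx":-0.003,"dy":-0.375,"dz":0.35,"wx":0,"wy":0,"wz":0,"hand":60},{"dx":-0.003,"dy":-0.375,"dz":0.4,"wx":0,"wy":0,"wz":0,"hand":60},{"dx":-0.003,"dy":-0.375,"dz":0.4,"wx":0,"wy":0,"wz":0,"hand":60},{"dx":-0.003,"dy":-0.375,"dz":0.4,"wx":0,"wy":0,"wz":0,"hand":0},{"dx":-0.003,"dy":-0.375,"dz":0.4,"wx":0,"wy":0,"wz":0,"hand":0},{"dx":-0.003,"dy":-0.375,"dz":0.4,"wx":0,"wy":0,"wz":0,"hand":0},{"dx":-0.003,"dy":-0.375,"dz":0.4,"wx":0,"wy":0,"wz":0,"hand":0},{"dx":-0.003,"dy":-0.375,"dz":0.4,"wx":0,"wy":0,"wz":0,"hand":0}]'
python3 - <<'E'
from h import *
o=st();T=down(BY-np.pi/2);print(BR.T@(o["eef_pos"]-BX));rows((box(0,0,94),T))
E
```

```text
time_s: 18.32
eef_pos: [0.4299, -0.0118, 0.0935]
tool_rot: [-3.088, -0.563, -0.001]
force: [-1.8, 1.8, 5.9]
grip_width: 0.0103
finger_force: 62.0
t 18.32 p [ 0.4299 -0.0118  0.0935] R [-3.088e+00 -5.630e-01 -1.000e-03] F [-1.8  1.8  5.9] w 0.0103 ff 61.993921995162964 j [-0.27 -0.1   2.27  0.    0.98  0.94]
[-0.00061184  0.10902407  0.09352531]
{'dx': 0.0021, 'dy': 0.3634, 'dz': -0.0024, 'wx': -0.0003, 'wy': -0.0001, 'wz': -0.0} rows from start: 1.7 mv 0.0 turn
```

```bash
python3 -m crank '[{"dx":0.001,"dy":0.06,"dz":0,"wx":0,"wy":0,"wz":0,"hand":0},{"dx":0.001,"dy":0.12,"dz":0,"wx":0,"wy":0,"wz":0,"hand":0},{"dx":0.001,"dy":0.18,"dz":0,"wx":0,"wy":0,"wz":0,"hand":0},{"dx":0.002,"dy":0.24,"dz":0,"wx":0,"wy":0,"wz":0,"hand":0},{"dx":0.002,"dy":0.3,"dz":0,"wx":0,"wy":0,"wz":0,"hand":0},{"dx":0.002,"dy":0.34,"dz":0,"wx":0,"wy":0,"wz":0,"hand":0},{"dx":0.002,"dy":0.355,"dz":0,"wx":0,"wy":0,"wz":0,"hand":0},{"dx":0.002,"dy":0.363,"dz":0,"wx":0,"wy":0,"wz":0,"hand":0},{"dx":0.002,"dy":0.363,"dz":0,"wx":0,"wy":0,"wz":0,"hand":0}]'
python3 - <<'E'
from h import *
o=st();print(BR.T@(o["eef_pos"]-BX),BR.T@o["force"])
E
```

```text
time_s: 19.45
eef_pos: [0.4694, -0.1141, 0.0935]
tool_rot: [-3.09, -0.563, -0.002]
force: [0.2, 1.1, 6.3]
grip_width: 0.0102
finger_force: 62.0
t 19.45 p [ 0.4694 -0.1141  0.0935] R [-3.09e+00 -5.63e-01 -2.00e-03] F [0.2 1.1 6.3] w 0.0102 ff 61.98861837387085 j [-0.45  0.03  2.15  0.    0.97  0.76]
[ 0.00021357 -0.00057825  0.09352586] [0.55603598 0.97103378 6.26985226]
```

Push on until the stop is felt.

```bash
python3 -m crank '[{"dx":0,"dy":0.006,"dz":0,"wx":0,"wy":0,"wz":0,"hand":0},{"dx":0,"dy":0.012,"dz":0,"wx":0,"wy":0,"wz":0,"hand":0},{"dx":0,"dy":0.012,"dz":0,"wx":0,"wy":0,"wz":0,"hand":0}]' >/dev/null
python3 - <<'E'
from h import *
o=st();print(BR.T@(o["eef_pos"]-BX),BR.T@o["force"])
E
```

```text
t 19.82 p [ 0.4694 -0.1142  0.0935] R [-3.082e+00 -5.600e-01  2.000e-03] F [-2.5 11.  12.9] w 0.0104 ff 62.82053768634796 j [-0.45  0.03  2.14  0.01  0.98  0.75]
[ 0.00019497 -0.00075283  0.0935188 ] [ 1.56110672 11.12313272 12.87919016]
```

```bash
python3 -m crank '[{"dx":0,"dy":0,"dz":0,"wx":0,"wy":0,"wz":0,"hand":60},{"dx":0,"dy":0,"dz":0,"wx":0,"wy":0,"wz":0,"hand":60},{"dx":0,"dy":0,"dz":0,"wx":0,"wy":0,"wz":0,"hand":60},{"dx":0,"dy":0,"dz":-0.05,"wx":0,"wy":0,"wz":0,"hand":60},{"dx":0,"dy":0,"dz":-0.2,"wx":0,"wy":0,"wz":0,"hand":60},{"dx":0,"dy":0,"dz":-0.4,"wx":0,"wy":0,"wz":0,"hand":60},{"dx":0,"dy":-0.3,"dz":-0.6,"wx":0,"wy":0,"wz":0,"hand":60},{"dx":0,"dy":-0.9,"dz":-0.6,"wx":0,"wy":0,"wz":0,"hand":60},{"dx":0,"dy":-0.9,"dz":-0.6,"wx":0,"wy":0,"wz":0,"hand":60},{"dx":0,"dy":-0.9,"dz":-0.6,"wx":0,"wy":0,"wz":0,"hand":60},{"dx":0,"dy":-0.9,"dz":-0.6,"wx":0,"wy":0,"wz":0,"hand":60}]'
python3 - <<'E'
from h import *
st();I={c:grab_frame(c) for c in P}
for t in("cover_pull","jar_center","stirrer_tin","carton","espresso_cup","standing_jar","dropper_center"):
    print(t,{c:[(np.round(d["centre"]).tolist(),round(d["confidence"],2)) for d in spot_in(c,t)[:2]] for c in P})
for c in P: print(c,proj(c,[box(0,0,82)]).round(1),proj(c,[box(0,8,82)]).round(1))
E
```

```text
time_s: 21.2
eef_pos: [0.3734, 0.1374, 0.2744]
tool_rot: [-3.087, -0.566, -0.003]
force: [0.2, -0.4, -0.1]
grip_width: 0.0513
finger_force: 0.0
t 21.2 p [0.3734 0.1374 0.2744] R [-3.087e+00 -5.660e-01 -3.000e-03] F [ 0.2 -0.4 -0.1] w 0.0513 ff 0.0 j [ 0.09 -0.41  2.16  0.    1.39  1.3 ]
cover_pull {'side': [([351.0, 201.0], 0.62)], 'top': [([413.0, 277.0], 0.98)]}
jar_center {'side': [], 'top': []}
stirrer_tin {'side': [([296.0, 171.0], 0.91)], 'top': [([472.0, 198.0], 0.56)]}
carton {'side': [([279.0, 208.0], 0.6)], 'top': [([402.0, 192.0], 0.84)]}
espresso_cup {'side': [([275.0, 264.0], 0.72)], 'top': [([328.0, 194.0], 0.67)]}
standing_jar {'side': [([255.0, 295.0], 0.77)], 'top': [([262.0, 180.0], 0.62)]}
dropper_center {'side': [([318.0, 324.0], 0.94), ([295.0, 170.0], 0.52)], 'top': [([219.0, 235.0], 0.58)]}
side [[350.9 198.7]] [[352.2 201. ]]
top [[412.4 278.8]] [[407.3 280.2]]
```

Cover is shut, nothing else has moved and the robot is clear.

```bash
python3 -c "
from plant import bot
print(bot.sign_off())"
```

```text
the job is handed in; nothing more can be done
None
```

I handed the job in at about 21 s of the 61 s allowed: the jar was set down flat on the liner, the cover was pushed shut to its stop, and the bystanders read within a few pixels of where they started; the hand-in gave no verdict.

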